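# Close the split tube clamp and hold it shut

## Task

A tube lies in the lower half of a split clamp on the welding bench, and its two quarter-turn keepers are swung in over the seat. Turn both keeper knobs clockwise, one after the other, fully to their open stops; then take the loose upper half by its rib, fit it on the two dowels and press it down against the lift springs until the halves meet flush. Finish while still holding it pressed down flush (do not let go, it is about to be tack-welded), and leave the other things on the bench where they are.

Things in the scene. Friction and masses are not known exactly. Their poses are not given: they have to be found in the camera images.
- fixture: Lower half of the split clamp, fixed to the bench. Dark base plate 90 (x) x 250 (y) x 12 mm; on its middle an aluminium block 50 (x) x 110 (y) mm, its flat top (the split plane) 45 mm above the bench. A 30 mm tube, 100 mm long, lies along x, its axis on the split plane. Keeper posts (24 mm round, 79 mm high) stand at y = +88 and -88 mm. Origin: underside of the plate, centre; z up.
- seat (a point): Centre of the lower half's split plane, 45 mm above the bench, axes as fixture. Two bullet-nosed dowels, 10 mm diameter, 22 mm tall above this plane (the top 10 mm tapers to 4 mm), stand at y = +37 and -37 mm. The upper half is home when its underside lies on this plane, centred here, its long side along y (either way round).
- lifter (a joint): Two spring pins (8 mm round, at the seat's y = +49 and -49 mm, moving as one) that hold the upper half 6 mm clear of the split plane. 0 = up, 6 mm proud; 0.006 (m) = pushed down level with the split plane, halves flush. Together they push up with 6 N when up and 10 N when level; the upper half's weight alone does not sink them.
- cap_grip (a point): Centre of the grip rib of the loose upper half (cap), aluminium, 0.24 to 0.36 kg. Rib 18 mm wide (x), 50 mm long (y), 44 mm high, standing on the cap's body. This point is 52 mm above the cap's flat underside, 22 mm below the rib's top, 22 mm above the body's top. Axes: x across the rib, y along it, z up. The cap starts flat on the bench, underside down.
- cap: The same upper half: origin at the centre of its underside, axes as cap_grip. Body 50 (x) x 110 (y) x 30 mm high with the rib on top. Two upright through holes, 12.5 mm diameter, at y = +37 and -37 mm take the dowels; a groove 38 mm wide, 20 mm high across its underside (along x) clears the tube. It is the same turned half round.
- keeper_a (a joint): Angle of the keeper at the fixture's +y end, rad. 0 = its arm points in over the seat; grows clockwise seen from above; 1.4 = open stop, arm swung clear. Stays where it is left (friction about 0.05 N m).
- keeper_b (a joint): The same for the keeper at the fixture's -y end: 0 = pointing in, clockwise seen from above to 1.4 = open stop.
- keeper_a_knob (a point): Grip point of keeper_a's bar knob, on its turning axis (fixture y = +88 mm), 108 mm above the bench. Black bar 14 mm wide (point's x), 40 mm long (point's y), 38 mm high, from 87 to 125 mm above the bench. Below it the flat steel arm, 16 mm wide, 79 to 87 mm above the bench, runs 58 mm from the axis along the point's -y. The point turns with the knob.
- keeper_b_knob (a point): The same for keeper_b's bar knob (fixture y = -88 mm); its arm runs along this point's -y.
- magnet_a: Red arrow-shaped welding magnet, about 105 x 70 x 16 mm, lying flat, bystander. Origin: underside, below the middle of its square part.
- magnet_b: Second magnet, the same, bystander.
- offcut: Short steel tube offcut, 42 mm diameter, 50 mm high, standing near the lower half, bystander. Origin: underside centre.
- spacer: Steel spacer, 28 mm diameter, 20 mm high, standing near the upper half, bystander. Origin: underside centre.
- tab: Flat steel tab with three holes, 70 x 110 x 8 mm, bystander. Origin: underside centre.
- hammer: Hammer lying on the bench, bystander, handle towards its -x.
- spray: Grey can, 64 mm diameter, 170 mm high, standing, bystander. Origin: underside centre.

How it is judged:
By the outcome, as a careful person would: the job done as asked, in the order asked, and still so for the second after the job is handed in, while the arm keeps its last pose, push and grip.
It also fails if it takes over 61 s, if anything falls off the work surface, if the arm or the gripper's body presses on something with over 40 N, if the wrist force passes 120 N, or if a joint passes its speed limit or range.

## Robot

A 7-joint arm with a two-finger parallel gripper is mounted at the origin on the work surface. World frame = base frame: x ahead of the robot, y to its left, z up, the work surface at z = 0. Lengths are in m, angles in rad, forces in N, time in s.
With the tool pointing down it reaches from about 0.4 to 0.85 m from the base axis. Payload 10.4 kg.
Tool frame: the origin (TCP) lies at the very end of the fingers, on their centre line; the grasp point (between the pads) lies 19 mm behind it (manip.grip_point_offset is the distance from the TCP to the grasp point, in m); z points along the fingers, y is the line along which they close (so a half turn about z gives the same grasp; the last joint's range is limited). The gripper opens to 85 mm and grips with 20 to 120 N. Pads are 22 mm wide; open, the fingers measure 114 mm over their backs; the gripper's body (76 mm by 85 mm) begins 54 mm behind the grasp point. The pads swing forward as they close: fully open they stand 13 mm farther back than shut.
Start: joints at [1.216, 0.332, -0.065, 1.46, 0.022, 1.35, -0.088], TCP at [0.204, -0.591, 0.231] pointing down, gripper open.
Joint ranges: [-2.6, 2.6], [-0.5, 2.12], [-1.47, 1.34], [0.16, 2.42], [-1.27, 4.41], [0.06, 2.06], [-2.6, 2.6]. Speed limits (rad/s): [2.22, 2.22, 2.79, 2.79, 3.14, 3.14, 3.14].

## Interface

Orientations are given as a unit quaternion [x, y, z, w].
In Python, from workcell import manip gives the robot as it stands. The module is installed in compiled form; this text tells all that it offers.
- The arm moves only by the shell command python3 -m inch 'ROWS' [OPENING] [FORCE]. ROWS is JSON, a list of rows, each a list of 2 entries, a list of its own where there are three numbers: the shift along the tool's x, y, z each as a share of 0.08 m, from -1 to 1, then the turn, a rotation vector about the tool's x, y, z each as a share of 45 degrees, from -1 to 1. A call has exactly 10 rows; each row is the pose to reach, as a shift and turn from the pose commanded when the call began, along the tool's axes at that moment; what a row does not reach only later rows make up. A row lasts 1/10 s, in which the tool goes at most 50 mm and 8.59 degrees, less where a joint would pass 70% of its speed; a pose out of reach is approached as far as the arm can. A call with a number of a shift or a turn outside -1 to 1 is refused whole. A call with a gripper value outside its range is refused whole. OPENING is the opening, from 0 (shut) to 1 (fully open), set as the call begins (- or left out, the last holds). The fingers move at their own pace and stop on an object; FORCE is the grip in N (left out, the last holds). Time passes only in rows, so rows that repeat a pose let the fingers close, or fill a call up. It gives the time, the measured TCP pose, the force, the opening and the grip force at its end, in the units of the state.
- manip.get_obs(): the state, without advancing time (a new reading comes with each control period).
- manip.camera(name): name is "scene" or "top" or "wrist"; returns the picture (400x640x3 uint8, red, green, blue); there is no depth.
- manip.camera_params(name): a dict with "fov_y" (degrees; the focal length in pixels is half the picture's height over the tangent of half this angle, whatever the lens; pixels are square), "cx", "cy" (the principal point, pixels), "camera_from_world" (4x4, takes a point from world to camera coordinates); the wrist camera has in their place "T_tool_cam" (4x4, takes a point from camera to tool coordinates, whose origin is the TCP and whose axes are the flange's). Camera axes: x right, y up, looking along -z (the intrinsics and any distortion apply to the point x, -y, -z); pixel columns grow to the right and rows downward; lengths in m; the calibration is good to about 2 mm. A picture is of the moment at which its call begins: read the wrist's pose just before it. camera_params takes no time and is no camera call.
- manip.hand_in(): hands the job in; it is judged then, once.
The state is a dict: "clock": time; "joint_pos": joint angles; "joint_velocities": joint speeds; "tau": joint torques, N m; "position": TCP position; "ee_rot": TCP orientation; "ft_force": force on the tool from outside, world axes, zero at the start; "torque": the same for the moment, N m; "grip_width": opening from 0.0 (shut) to 1.0 (fully open); "grasp_force": force on a finger pad.
Only numpy, scipy, OpenCV 4.12 (cv2) and the standard library are available. Lean on these libraries where they do the work, as an engineer would, in place of code of your own. Each camera call takes 0.05 s, during which the arm holds its last target. There are 200 camera calls.

## Working session

There is one attempt and no reset: what is moved stays moved. The work goes in short steps, Python scripts to look and compute and a shell command to move; the robot and the scene stay as the last step left them, time stands still between calls to the robot, and variables do not carry over. Pictures are saved under pics/ and viewed, at most 10 in all, crops included, and the job is handed in when it is done.

```bash
mkdir -p pics
python3 - <<'E'
from workcell import manip
import cv2,numpy as np
o=manip.get_obs(); print(o)
for n in("scene","top"):
    im=manip.camera(n); cv2.imwrite(f"pics/{n}0.png",im[:,:,::-1]); np.save(f"pics/{n}0.npy",im)
for n in("scene","top","wrist"): print(n,manip.camera_params(n))
print(manip.grip_point_offset)
E
```

```text
{'clock': 0.0, 'joint_pos': array([ 1.21642534,  0.33287263, -0.06469097,  1.46094932,  0.02165317,
        1.34989586, -0.08848811]), 'joint_velocities': array([-0.00082278,  0.0003638 ,  0.00082533,  0.00198648, -0.00062237,
       -0.002047  ,  0.00098973]), 'tau': array([-5.37071319e-04, -6.25451016e+01,  4.81787429e-02, -3.91608238e+01,
        1.58715929e-02,  9.89404827e-03, -3.84815132e-05]), 'position': array([ 0.20342395, -0.59057032,  0.23051164]), 'ee_rot': array([ 9.86269284e-01,  1.65143539e-01, -1.77296937e-04, -6.91935896e-04]), 'ft_force': array([-0.23692079,  0.93860994,  0.06586918]), 'torque': array([-0.00137218,  0.03230433,  0.02186238]), 'grasp_force': 0.0, 'grip_width': 0.9984619191171213}
scene {'fov_y': 52.221439199050465, 'cx': 323.0647785410133, 'cy': 199.74223105459026, 'camera_from_world': array([[ 0.70066154,  0.71331036,  0.01617828, -0.39750695],
       [-0.54373298,  0.51913488,  0.65943417,  0.24196196],
       [ 0.46198251, -0.47083683,  0.75158821, -1.36158016],
       [ 0.        ,  0.        ,  0.        ,  1.        ]])}
top {'fov_y': 57.45553804121963, 'cx': 327.08451904797016, 'cy': 199.38338765833655, 'camera_from_world': array([[ 0.00379474, -0.99998714,  0.00336356, -0.00551399],
       [ 0.9933841 ,  0.0041557 ,  0.11476392, -0.59439413],
       [-0.11477642,  0.00290581,  0.9933871 , -0.95965359],
       [ 0.        ,  0.        ,  0.        ,  1.        ]])}
wrist {'fov_y': 66.4876488169069, 'cx': 322.1387795585839, 'cy': 199.71768419659787, 'T_tool_cam': array([[ 4.52170435e-05,  9.57611063e-01,  2.88064317e-01,
         7.37851154e-02],
       [ 9.99999686e-01, -2.71122140e-04,  7.44321733e-04,
         1.07143841e-03],
       [ 7.90871340e-04,  2.88064193e-01, -9.57610774e-01,
        -1.42633033e-01],
       [ 0.00000000e+00,  0.00000000e+00,  0.00000000e+00,
         1.00000000e+00]])}
0.0187
```

View pics/top0.png

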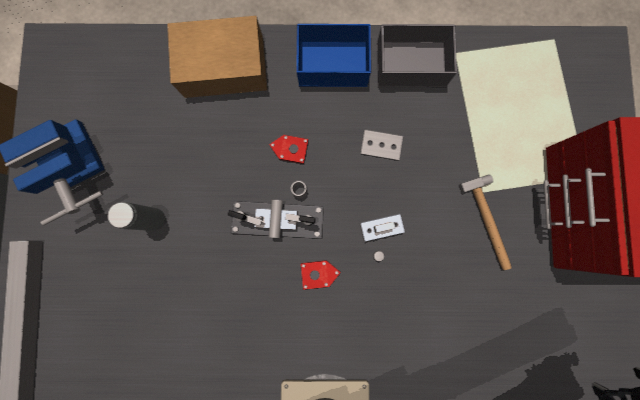

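View pics/scene0.png

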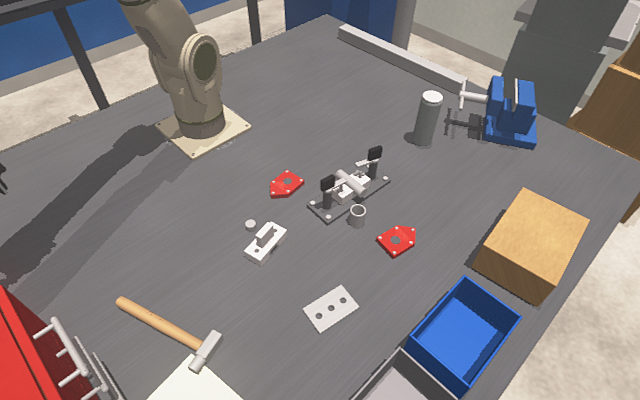

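Top view: fixture near (277,219), cap (383,228), spacer (379,256), offcut (299,188). Scene view: the fixture is near (348,185), the cap near (266,241). I'll enlarge the work area.

```bash
cat > h.py <<'E'
import numpy as np,cv2
from scipy.spatial.transform import Rotation as R
from workcell import manip
def ray(n,px,pose=None):
    p=manip.camera_params(n); f=200/np.tan(np.radians(p["fov_y"])/2)
    d=np.array([(px[0]-p["cx"])/f,-(px[1]-p["cy"])/f,-1])
    if n=="wrist":
        T=p["T_tool_cam"]; W=np.eye(4); W[:3,:3]=R.from_quat(pose[1]).as_matrix(); W[:3,3]=pose[0]; M=W@T
    else: M=np.linalg.inv(p["camera_from_world"])
    return M[:3,3],M[:3,:3]@d
def onz(n,px,z,pose=None):
    o,d=ray(n,px,pose); return o+d*(z-o[2])/d[2]
def snap(tag):
    o=manip.get_obs(); im=manip.camera("wrist"); np.save(f"pics/{tag}.npy",im)
    np.savez(f"pics/{tag}_p.npz",p=o["position"],q=o["ee_rot"]); cv2.imwrite(f"pics/{tag}.png",im[:,:,::-1]); return o
def pose(tag):
    d=np.load(f"pics/{tag}_p.npz"); return d["p"],d["q"]
def togo(p,yaw):
    "share-units shift and turn from current pose to TCP p, tool down, tool y axis at world angle yaw (mod pi)"
    o=manip.get_obs(); c=R.from_quat(o["ee_rot"]); best=None
    for k in(-1,0,1,2):
        a=yaw+k*np.pi; y=np.array([np.cos(a),np.sin(a),0]); z=np.array([0,0,-1.]); x=np.cross(y,z)
        rv=(c.inv()*R.from_matrix(np.c_[x,y,z])).as_rotvec()
        if best is None or np.linalg.norm(rv)<np.linalg.norm(best): best=rv
    print("shift",np.round(c.inv().apply(np.array(p)-o["position"])/.08,3),"turn",np.round(best/np.radians(45),3),"q7",o["joint_pos"][6].round(3),"t",round(o["clock"],2))
E
python3 - <<'E'
from h import *
im=np.load("pics/top0.npy"); 
cv2.imwrite("pics/c1.png",cv2.resize(im[170:285,220:420,::-1],None,fx=4,fy=4,interpolation=cv2.INTER_CUBIC))
for n,px,z in(("fix",(277,219.5),.012),("cap",(383,228),.03),("spacer",(379,256),.02),("off",(299,188),.05)): print(n,onz("top",px,z).round(3))
for px in((237,206),(236,229),(320,236),(322,208)): print(onz("top",px,.012).round(4))
E
```

```text
fix [0.54  0.135 0.012]
cap [ 0.517 -0.155  0.03 ]
spacer [ 0.442 -0.145  0.02 ]
off [0.623 0.073 0.05 ]
[0.5774 0.2469 0.012 ]
[0.5137 0.2476 0.012 ]
[0.4954 0.0159 0.012 ]
[0.5728 0.0108 0.012 ]
```

View pics/c1.png

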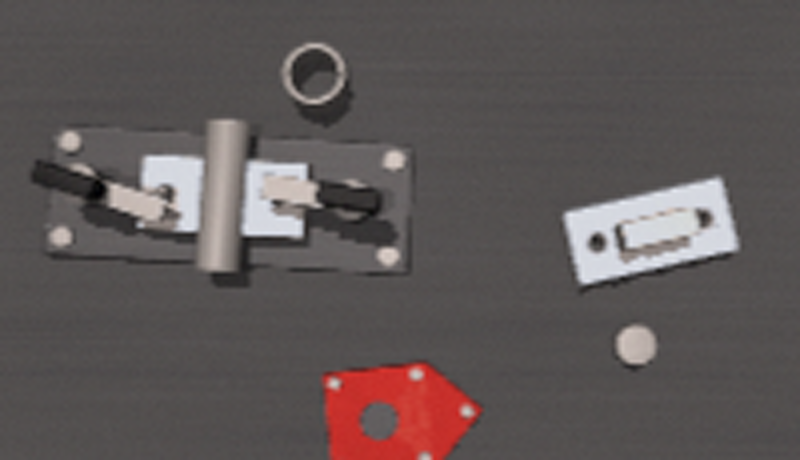

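Run:
```python
from h import *
c=lambda x,y:(220+(x-1.5)/4,170+(y-1.5)/4)
b=[onz("top",c(*q),.014) for q in((70,141),(394,159),(388,256),(61,236))]
print("fix c",np.mean(b,0).round(4)); d=b[0]-b[1]+b[3]-b[2]; print("yaw of +y",np.degrees(np.arctan2(d[1],d[0])), [x.round(4) for x in b])
for n,p,q in(("a",(37,170),(102,187)),("b",(318,193),(378,202))):
    P,Q=onz("top",c(*p),.125),onz("top",c(*q),.125); e=P-Q; print(n,((P+Q)/2).round(4),np.hypot(*e[:2]).round(3),np.degrees(np.arctan2(e[1],e[0])))
k=[onz("top",c(*q),.03) for q in((563,212),(722,178),(740,249),(582,286))]
print("cap",np.mean(k,0).round(4)); e=k[0]-k[1]+k[3]-k[2]; ya=np.arctan2(e[1],e[0]); print(np.degrees(ya))
togo([.52,-.12,.25],0.0)
togo([.54,.05,.23],0.0)
```

```text
fix c [0.5414 0.1358 0.014 ]
yaw of +y 86.88990441937845 [array([0.5804, 0.2461, 0.014 ]), array([0.5688, 0.0215, 0.014 ]), array([0.5019, 0.0252, 0.014 ]), array([0.5147, 0.2502, 0.014 ])]
a [0.5462 0.2186 0.125 ] 0.042 75.63902639564601
b [0.5352 0.0472 0.125 ] 0.037 81.70112540214046
cap [ 0.519 -0.154  0.03 ]
102.76540050222162
shift [ 5.657 -4.273 -0.238] turn [-1.000e-03 -1.000e-03 -1.578e+00] q7 -0.089 t 0.1
shift [ 6.586 -6.201  0.015] turn [-1.000e-03 -1.000e-03 -1.578e+00] q7 -0.089 t 0.1
```

```bash
python3 -m inch '[[[0.05,-0.05,0],[0,0,0]],[[0.15,-0.14,0],[0,0,0]],[[0.26,-0.24,0],[0,0,0]],[[0.37,-0.34,0],[0,0,0]],[[0.48,-0.45,0],[0,0,0]],[[0.58,-0.54,0],[0,0,0]],[[0.68,-0.64,0],[0,0,0]],[[0.79,-0.74,0],[0,0,0]],[[0.89,-0.84,0],[0,0,0]],[[1,-0.94,0],[0,0,0]]]' 1
python3 -m inch '[[[0.1,-0.09,0],[0,0,0]],[[0.2,-0.19,0],[0,0,0]],[[0.3,-0.28,0],[0,0,0]],[[0.4,-0.38,0],[0,0,0]],[[0.5,-0.47,0],[0,0,0]],[[0.6,-0.56,0],[0,0,0]],[[0.7,-0.66,0],[0,0,0]],[[0.8,-0.75,0],[0,0,0]],[[0.9,-0.85,0],[0,0,0]],[[1,-0.94,0],[0,0,0]]]'
python3 -m inch '[[[0.1,-0.09,0],[0,0,0]],[[0.2,-0.19,0],[0,0,0]],[[0.3,-0.28,0],[0,0,0]],[[0.4,-0.38,0],[0,0,0]],[[0.5,-0.47,0],[0,0,0]],[[0.6,-0.56,0],[0,0,0]],[[0.7,-0.66,0],[0,0,0]],[[0.8,-0.75,0],[0,0,0]],[[0.9,-0.85,0],[0,0,0]],[[1,-0.94,0],[0,0,0]]]'
python3 -m inch '[[[0.1,-0.09,0],[0,0,-0.1]],[[0.2,-0.19,0],[0,0,-0.2]],[[0.3,-0.28,0],[0,0,-0.3]],[[0.4,-0.38,0],[0,0,-0.4]],[[0.5,-0.47,0],[0,0,-0.5]],[[0.6,-0.56,0],[0,0,-0.6]],[[0.7,-0.66,0],[0,0,-0.7]],[[0.8,-0.75,0],[0,0,-0.8]],[[0.9,-0.85,0],[0,0,-0.9]],[[1,-0.94,0],[0,0,-1]]]'
python3 - <<'E'
from h import *
togo([.52,-.12,.25],0.0)
togo([.54,.05,.23],0.0)
E
```

```text
clock: 1.1
position: [0.2551, -0.493, 0.2314]
ee_rot: [0.986, 0.165, -0.0, 0.0]
ft_force: [0.8, -0.1, 0.6]
grip_width: 0.996
grasp_force: 0.0
clock: 2.1
position: [0.3063, -0.3957, 0.2314]
ee_rot: [0.986, 0.165, 0.0, 0.0]
ft_force: [0.5, -0.0, -0.5]
grip_width: 1.001
grasp_force: 0.0
clock: 3.1
position: [0.3574, -0.2986, 0.2313]
ee_rot: [0.986, 0.165, 0.0, 0.0]
ft_force: [-0.4, 0.0, 0.7]
grip_width: 0.997
grasp_force: 0.0
clock: 4.1
position: [0.4085, -0.2014, 0.2313]
ee_rot: [0.847, 0.531, 0.0, 0.0]
ft_force: [-0.3, -0.2, -0.1]
grip_width: 1.001
grasp_force: 0.0
shift [ 1.522  0.812 -0.233] turn [ 0.     0.    -0.573] q7 -0.079 t 4.1
shift [3.544 0.112 0.017] turn [ 0.     0.    -0.573] q7 -0.079 t 4.1
```

```bash
python3 -m inch '[[[0.1,0.07,0],[0,0,-0.06]],[[0.2,0.14,0],[0,0,-0.12]],[[0.3,0.21,0],[0,0,-0.18]],[[0.4,0.28,0],[0,0,-0.24]],[[0.5,0.35,0],[0,0,-0.3]],[[0.6,0.42,0],[0,0,-0.36]],[[0.7,0.49,0],[0,0,-0.42]],[[0.8,0.56,0],[0,0,-0.48]],[[0.9,0.63,0],[0,0,-0.54]],[[1,0.7,0],[0,0,-0.57]]]'
python3 - <<'E'
from h import *
snap("w1")
togo([.536,.048,.23],0.0)
E
```

```text
clock: 5.1
position: [0.4943, -0.1545, 0.2313]
ee_rot: [0.708, 0.706, -0.0, 0.0]
ft_force: [-0.3, 0.5, -0.1]
grip_width: 0.996
grasp_force: 0.0
shift [2.519 0.506 0.018] turn [ 0.001 -0.001 -0.001] q7 0.159 t 5.15
```

View pics/w1.png

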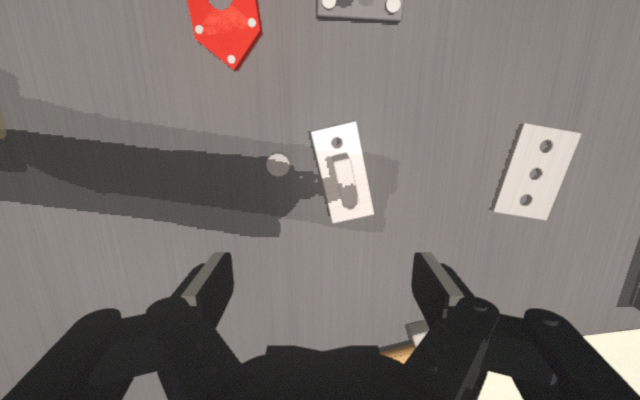

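Wrist view: cap corners at (311,131), (354,122), (373,213), (333,222); the spacer (278,165) is left of it; fingers below.

```bash
python3 -m inch '[[[0.08,0.02,0],[0,0,0]],[[0.17,0.03,0],[0,0,0]],[[0.25,0.05,0],[0,0,0]],[[0.34,0.07,0],[0,0,0]],[[0.42,0.08,0],[0,0,0]],[[0.5,0.1,0],[0,0,0]],[[0.59,0.12,0],[0,0,0]],[[0.67,0.14,0],[0,0,0]],[[0.76,0.15,0],[0,0,0]],[[0.84,0.17,0],[0,0,0]]]'
python3 -m inch '[[[0.08,0.02,0],[0,0,0]],[[0.17,0.03,0],[0,0,0]],[[0.25,0.05,0],[0,0,0]],[[0.34,0.07,0],[0,0,0]],[[0.42,0.08,0],[0,0,0]],[[0.5,0.1,0],[0,0,0]],[[0.59,0.12,0],[0,0,0]],[[0.67,0.14,0],[0,0,0]],[[0.76,0.15,0],[0,0,0]],[[0.84,0.17,0],[0,0,0]]]'
python3 -m inch '[[[0.08,0.02,0],[0,0,0]],[[0.17,0.03,0],[0,0,0]],[[0.25,0.05,0],[0,0,0]],[[0.34,0.07,0],[0,0,0]],[[0.42,0.08,0],[0,0,0]],[[0.5,0.1,0],[0,0,0]],[[0.59,0.12,0],[0,0,0]],[[0.67,0.14,0],[0,0,0]],[[0.76,0.15,0],[0,0,0]],[[0.84,0.17,0],[0,0,0]]]'
python3 - <<'E'
from h import *
snap("w2")
p=pose("w1"); k=[onz("wrist",q,.03,p) for q in((311,131),(354,122),(373,213),(333,222))]
print("cap",np.mean(k,0).round(4)); e=k[0]-k[3]+k[1]-k[2]; print(np.degrees(np.arctan2(e[1],e[0])),[x.round(4) for x in k])
E
```

```text
clock: 6.15
position: [0.5076, -0.0871, 0.2313]
ee_rot: [0.709, 0.705, -0.0, -0.0]
ft_force: [0.1, -0.2, 0.3]
grip_width: 1.003
grasp_force: 0.0
clock: 7.15
position: [0.5216, -0.02, 0.2313]
ee_rot: [0.709, 0.705, -0.0, 0.0]
ft_force: [0.7, -0.5, -0.2]
grip_width: 1.0
grasp_force: 0.0
clock: 8.15
position: [0.5356, 0.0471, 0.2313]
ee_rot: [0.709, 0.705, -0.0, 0.0]
ft_force: [-0.2, -0.0, -0.3]
grip_width: 0.999
grasp_force: 0.0
cap [ 0.5191 -0.1545  0.03  ]
103.38522909105741 [array([ 0.4828, -0.1062,  0.03  ]), array([ 0.53  , -0.0967,  0.03  ]), array([ 0.5555, -0.202 ,  0.03  ]), array([ 0.5079, -0.2133,  0.03  ])]
```

View pics/w2.png

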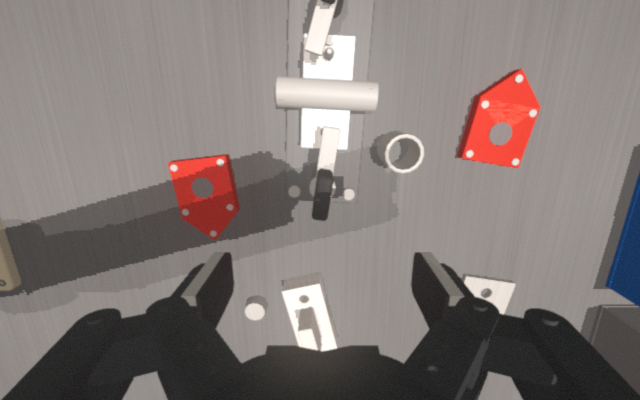

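Wrist view 2: keeper b's black bar at (323,195), its arm going up to (330,130), seat with tube at (327,95), offcut (404,153).

Run:
```python
from h import *
im=np.load("pics/w2.npy"); p=pose("w2")
m=(im.max(2)<45).astype(np.uint8); m[:160]=0;m[230:]=0;m[:,:300]=0;m[:,345:]=0
n,l,s,c=cv2.connectedComponentsWithStats(m); i=1+s[1:,4].argmax(); print(s[i])
q=np.argwhere(l==i)[:,::-1].astype(np.float32); r=cv2.minAreaRect(q); print(r)
P=cv2.boxPoints(r); print([onz("wrist",x,.125,p).round(4)[:2] for x in P])
for x in((294,190.5),(349,195)): print("bolt",onz("wrist",x,.014,p).round(4))
for x in((302,36),(355,38),(349,149),(300,146)): print("blk",onz("wrist",x,.045,p).round(4))
cv2.imwrite("pics/c2.png",cv2.resize(im[120:230,270:380,::-1],None,fx=5,fy=5,interpolation=cv2.INTER_CUBIC))
```

```text
Traceback (most recent call last):
ValueError: attempt to get argmax of an empty sequence
```

Run:
```python
from h import *
im=np.load("pics/w2.npy"); p=pose("w2")
g=im.max(2); print(g[160:225:5,308:340:2])
for x in((294,190.5),(349,195)): print("bolt",onz("wrist",x,.014,p).round(4))
for x in((302,36),(355,38),(349,149),(300,146)): print("blk",onz("wrist",x,.045,p).round(4))
cv2.imwrite("pics/c2.png",cv2.resize(im[120:230,270:380,::-1],None,fx=5,fy=5,interpolation=cv2.INTER_CUBIC))
```

```text
[[122 118 119 119 122 197 252 253 255 253 253 255 255 243 158 153]
 [106 101 102 102 114 234 251 251 238 235 237 230 231 195 152 151]
 [100  98  97  90 115 145  78  79  82  86 103 157 223 157 153 153]
 [ 95  93  90  88 109  75  76  76  73  77  74  77 108 147 147 147]
 [ 94  97 132 140 111  75  89  87  88  88  93  93  81  98  97  96]
 [ 96 131 139 137  81  78  85  86  90  91  93  87 158 212 104  93]
 [ 94 129 139 120  68  77  84  87  87  87  87  80 124 129  95  91]
 [ 88  89 122  91  62  61  63  62  58  63  63  93 123  92  90  95]
 [ 99  94  88  61  69  71  62  62  59  62  62 113 145 143 146 144]
 [141 136 120  55  61  56  60  59  65  55  66 135 141 142 144 140]
 [141 136  98  58  59  55  54  59  57  59  92 143 138 139 139 138]
 [141 135  66  53  56  52  55  57  58  55 121 141 137 140 140 140]
 [139 138 139 131 126 118 108  90  92 128 141 141 138 140 139 138]]
bolt [0.5019 0.0235 0.014 ]
bolt [0.5691 0.0174 0.014 ]
blk [0.5176 0.1867 0.045 ]
blk [0.569  0.1847 0.045 ]
blk [0.5653 0.0775 0.045 ]
blk [0.5128 0.081  0.045 ]
```

View pics/c2.png

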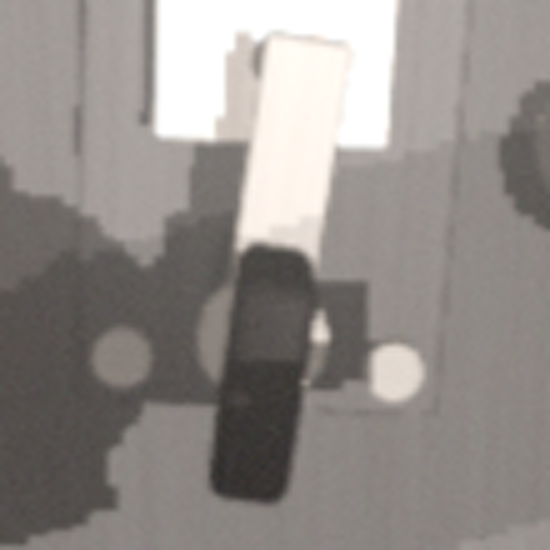

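Crop: bar's far end at full-image (319.6,219.6), bar leaning about 7° clockwise, arm running up over the block; post seen round behind it.

Run:
```python
from h import *
p=pose("w2"); f=onz("wrist",(319.6,219.6),.125,p); a=np.radians(82.6); print("b",(f+.02*np.array([np.cos(a),np.sin(a),0])).round(4))
e=onz("wrist",(325.5,169),.125,p);print("near",e.round(4), onz("wrist",(325.5,177),.125,p).round(4))
togo([.5365,.0465,.094],a-np.pi/2)
```

```text
b [0.5365 0.0467 0.125 ]
near [0.5392 0.0714 0.125 ] [0.5392 0.0647 0.125 ]
shift [-0.023  0.01   1.717] turn [ 0.    -0.001  0.159] q7 -0.276 t 8.2
```

```bash
python3 -m inch '[[[0,0,0.08],[0,0,0.02]],[[0,0,0.18],[0,0,0.04]],[[-0.01,0,0.28],[0,0,0.06]],[[-0.01,0,0.38],[0,0,0.08]],[[-0.01,0,0.48],[0,0,0.1]],[[-0.02,0.01,0.58],[0,0,0.12]],[[-0.02,0.01,0.68],[0,0,0.14]],[[-0.02,0.01,0.78],[0,0,0.16]],[[-0.02,0.01,0.89],[0,0,0.16]],[[-0.02,0.01,1],[0,0,0.16]]]'
python3 -m inch '[[[0,0,0.1],[0,0,0]],[[0,0,0.2],[0,0,0]],[[0,0,0.3],[0,0,0]],[[0,0,0.4],[0,0,0]],[[0,0,0.5],[0,0,0]],[[0,0,0.6],[0,0,0]],[[0,0,0.68],[0,0,0]],[[0,0,0.72],[0,0,0]],[[0,0,0.72],[0,0,0]],[[0,0,0.72],[0,0,0]]]'
python3 -m inch '[[[0,0,0],[0,0,0]],[[0,0,0],[0,0,0]],[[0,0,0],[0,0,0]],[[0,0,0],[0,0,0]],[[0,0,0],[0,0,0]],[[0,0,0],[0,0,0]],[[0,0,0],[0,0,0]],[[0,0,0],[0,0,0]],[[0,0,0],[0,0,0]],[[0,0,0],[0,0,0]]]' 0 40
```

```text
clock: 9.2
position: [0.5363, 0.0449, 0.1506]
ee_rot: [0.752, 0.659, 0.0, 0.0]
ft_force: [-0.1, 0.1, -1.4]
grip_width: 1.003
grasp_force: 0.0
clock: 10.2
position: [0.5365, 0.0448, 0.0939]
ee_rot: [0.752, 0.659, 0.0, 0.0]
ft_force: [0.7, -0.5, 0.6]
grip_width: 1.003
grasp_force: 0.0
clock: 11.2
position: [0.5355, 0.0448, 0.0939]
ee_rot: [0.752, 0.659, -0.001, -0.0]
ft_force: [-5.8, -0.6, 6.6]
grip_width: 0.159
grasp_force: 40.6
```

```bash
python3 -m inch '[[[0.01,0,0],[0,0,0.08]],[[0.02,0,0],[0,0,0.18]],[[0.02,0,0],[0,0,0.28]],[[0.02,0,0],[0,0,0.38]],[[0.02,0,0],[0,0,0.48]],[[0.02,0,0],[0,0,0.58]],[[0.02,0,0],[0,0,0.68]],[[0.02,0,0],[0,0,0.78]],[[0.02,0,0],[0,0,0.89]],[[0.02,0,0],[0,0,1]]]'
python3 -m inch '[[[0,0,0],[0,0,0.1]],[[0,0,0],[0,0,0.2]],[[0,0,0],[0,0,0.3]],[[0,0,0],[0,0,0.4]],[[0,0,0],[0,0,0.48]],[[0,0,0],[0,0,0.55]],[[0,0,0],[0,0,0.62]],[[0,0,0],[0,0,0.68]],[[0,0,0],[0,0,0.74]],[[0,0,0],[0,0,0.78]]]'
python3 - <<'E'
from h import *
o=manip.get_obs(); print(o["torque"],o["ft_force"]); y=R.from_quat(o["ee_rot"]).as_matrix()[:,1]; print(np.degrees(np.arctan2(y[1],y[0])))
E
```

```text
clock: 12.2
position: [0.5347, 0.0453, 0.0938]
ee_rot: [0.948, 0.319, -0.002, 0.0]
ft_force: [-13.0, -4.0, 12.1]
grip_width: 0.156
grasp_force: 41.5
clock: 13.2
position: [0.5349, 0.0459, 0.0939]
ee_rot: [1.0, 0.021, -0.002, 0.001]
ft_force: [-12.7, -4.2, 13.4]
grip_width: 0.158
grasp_force: 76.5
[-0.65352014  2.59615122  1.37506937] [-12.72072312  -4.1614674   13.39000583]
-87.61646251787005
```

```bash
python3 -m inch '[[[0,0,0],[0,0,0]],[[0,0,0],[0,0,0]],[[0,0,0],[0,0,0]],[[0,0,0],[0,0,0]],[[0,0,-0.1],[0,0,0]],[[0,0,-0.25],[0,0,0]],[[0,0,-0.45],[0,0,0]],[[0,0,-0.65],[0,0,0]],[[0,0,-0.85],[0,0,-0.15]],[[0,0,-1],[0,0,-0.33]]]' 1 40
python3 - <<'E'
from h import *
a=R.from_quat(manip.get_obs()["ee_rot"]).as_matrix()[:,1]; print(np.degrees(np.arctan2(a[1],a[0])))
togo([.546,.2225,.174],np.radians(-13.5))
E
```

```text
clock: 14.2
position: [0.5371, 0.0466, 0.1761]
ee_rot: [0.988, 0.152, 0.001, 0.0]
ft_force: [-0.1, -0.6, 0.0]
grip_width: 0.998
grasp_force: 0.0
-72.50826979418115
shift [ 0.767 -2.064  0.026] turn [ 0.002 -0.002 -1.311] q7 -1.517 t 14.2
```

```bash
python3 -m inch '[[[0.04,-0.1,0],[0,0,-0.1]],[[0.09,-0.2,0],[0,0,-0.2]],[[0.13,-0.3,0],[0,0,-0.3]],[[0.18,-0.4,0],[0,0,-0.4]],[[0.22,-0.5,0],[0,0,-0.5]],[[0.27,-0.6,0],[0,0,-0.6]],[[0.31,-0.7,0],[0,0,-0.7]],[[0.36,-0.8,0],[0,0,-0.8]],[[0.4,-0.9,0],[0,0,-0.9]],[[0.45,-1,0],[0,0,-1]]]'
python3 - <<'E'
from h import *
snap("w3")
togo([.546,.2225,.174],np.radians(-13.5))
E
```

```text
clock: 15.2
position: [0.5476, 0.1338, 0.1749]
ee_rot: [0.855, 0.518, 0.0, 0.0]
ft_force: [0.2, 0.2, -0.2]
grip_width: 1.002
grasp_force: 0.0
shift [ 0.957 -0.514  0.013] turn [ 0.001 -0.002 -0.305] q7 -0.93 t 15.25
```

View pics/w3.png

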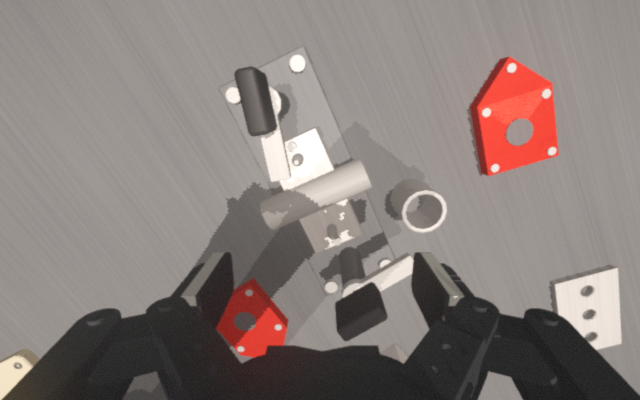

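Wrist view 3: keeper b now open, its arm pointing right at (380,275); knob a's bar at (254,101), leaning 13.6° left.

Run:
```python
from h import *
p=pose("w3"); print(onz("wrist",(254,101),.125,p).round(4))
k=[onz("wrist",q,.05,p).round(4) for q in((423,208),)];print(k, [onz("wrist",q,.014,p).round(4) for q in((233,95),(297.5,63.5))])
im=np.load("pics/w3.npy")
cv2.imwrite("pics/c3.png",cv2.resize(im[40:260,210:400,::-1],None,fx=2.7,fy=2.7,interpolation=cv2.INTER_CUBIC))
```

```text
[0.5479 0.2206 0.125 ]
[array([0.6239, 0.0766, 0.05  ])] [array([0.5134, 0.2474, 0.014 ]), array([0.5805, 0.2432, 0.014 ])]
```

View pics/c3.png

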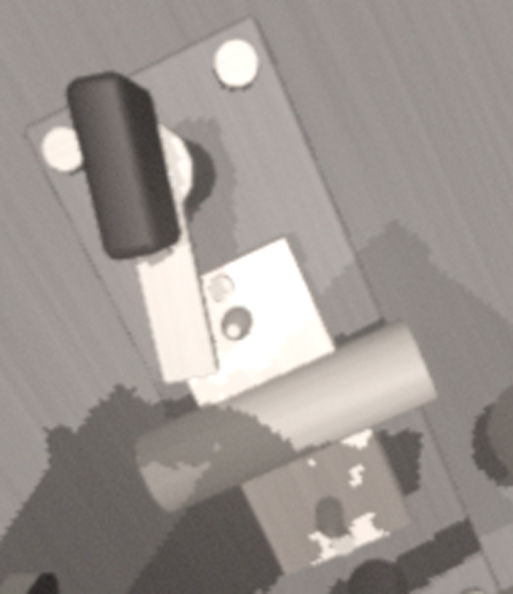

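Crop: dowel a's tip at full-image (297.8,160.4), dowel b's at (332,231); bar a's top face centre about (251.5,102.2).

```bash
python3 -m inch '[[[0.1,-0.05,0],[0,0,-0.05]],[[0.25,-0.13,0],[0,0,-0.1]],[[0.4,-0.22,0],[0,0,-0.15]],[[0.55,-0.3,0],[0,0,-0.2]],[[0.7,-0.38,0],[0,0,-0.25]],[[0.85,-0.46,0.05],[0,0,-0.3]],[[0.95,-0.51,0.2],[0,0,-0.3]],[[0.95,-0.51,0.45],[0,0,-0.3]],[[0.95,-0.51,0.75],[0,0,-0.3]],[[0.95,-0.51,1],[0,0,-0.3]]]'
python3 - <<'E'
from h import *
p=pose("w3"); A,B=onz("wrist",(297.8,160.4),.067,p),onz("wrist",(332,231),.067,p); print(A.round(4),B.round(4),((A+B)/2).round(4),np.hypot(*(A-B)[:2]),np.degrees(np.arctan2(*(A-B)[1::-1])))
togo([.546,.2215,.094],np.radians(-14))
E
```

```text
clock: 16.25
position: [0.546, 0.2197, 0.0914]
ee_rot: [0.79, 0.614, -0.001, -0.0]
ft_force: [-0.1, 0.2, -0.7]
grip_width: 0.999
grasp_force: 0.0
[0.5452 0.1706 0.067 ] [0.5416 0.1016 0.067 ] [0.5434 0.1361 0.067 ] 0.06908226041359919 87.04780314976652
shift [ 0.021 -0.006 -0.033] turn [-0.002  0.001 -0.007] q7 -0.92 t 16.25
```

```bash
python3 -m inch '[[[0.02,0,-0.03],[0,0,0]],[[0.02,0,-0.03],[0,0,0]],[[0.02,0,-0.03],[0,0,0]],[[0.02,0,-0.03],[0,0,0]],[[0.02,0,-0.03],[0,0,0]],[[0.02,0,-0.03],[0,0,0]],[[0.02,0,-0.03],[0,0,0]],[[0.02,0,-0.03],[0,0,0]],[[0.02,0,-0.03],[0,0,0]],[[0.02,0,-0.03],[0,0,0]]]' 0 40
python3 -m inch '[[[0,0,0],[0,0,0.08]],[[0,0,0],[0,0,0.18]],[[0,0,0],[0,0,0.28]],[[0,0,0],[0,0,0.38]],[[0,0,0],[0,0,0.48]],[[0,0,0],[0,0,0.58]],[[0,0,0],[0,0,0.68]],[[0,0,0],[0,0,0.78]],[[0,0,0],[0,0,0.89]],[[0,0,0],[0,0,1]]]'
python3 -m inch '[[[0,0,0],[0,0,0.1]],[[0,0,0],[0,0,0.2]],[[0,0,0],[0,0,0.3]],[[0,0,0],[0,0,0.38]],[[0,0,0],[0,0,0.44]],[[0,0,0],[0,0,0.5]],[[0,0,0],[0,0,0.55]],[[0,0,0],[0,0,0.6]],[[0,0,0],[0,0,0.64]],[[0,0,0],[0,0,0.67]]]'
python3 - <<'E'
from h import *
o=manip.get_obs(); print(o["torque"],o["ft_force"]); y=R.from_quat(o["ee_rot"]).as_matrix()[:,1]; print(np.degrees(np.arctan2(y[1],y[0])))
E
```

```text
clock: 17.25
position: [0.5457, 0.2218, 0.0971]
ee_rot: [0.789, 0.614, -0.001, -0.0]
ft_force: [-10.5, -1.9, 10.5]
grip_width: 0.158
grasp_force: 41.2
clock: 18.25
position: [0.5456, 0.2217, 0.097]
ee_rot: [0.965, 0.264, -0.001, 0.0]
ft_force: [-11.0, -2.1, 10.3]
grip_width: 0.158
grasp_force: 41.1
clock: 19.25
position: [0.546, 0.2218, 0.0972]
ee_rot: [1.0, 0.006, -0.0, 0.001]
ft_force: [-8.2, -2.1, 9.7]
grip_width: 0.157
grasp_force: 90.8
[-0.64947385  1.6998637   2.11590908] [-8.24642611 -2.10087557  9.7335684 ]
-89.29146870197172
```

```bash
python3 -m inch '[[[0,0,0],[0,0,0]],[[0,0,0],[0,0,0]],[[0,0,0],[0,0,0]],[[0,0,0],[0,0,0]],[[0,0,-0.1],[0,0,0]],[[0,0,-0.25],[0,0,0]],[[0,0,-0.45],[0,0,0]],[[0,0,-0.65],[0,0,0]],[[0,0.1,-0.85],[0,0,-0.15]],[[0,0.25,-1],[0,0,-0.33]]]' 1 40
python3 - <<'E'
from h import *
togo([.519,-.1545,.174],np.radians(13.1))
E
```

```text
clock: 20.25
position: [0.5475, 0.2023, 0.1789]
ee_rot: [0.991, 0.137, 0.001, -0.0]
ft_force: [0.3, 1.3, 0.5]
grip_width: 0.998
grasp_force: 0.0
shift [-1.555  4.195  0.055] turn [ 0.002 -0.003 -1.941] q7 -1.833 t 20.25
```

```bash
python3 -m inch '[[[-0.04,0.1,0],[0,0,-0.07]],[[-0.07,0.2,0],[0,0,-0.13]],[[-0.11,0.3,0],[0,0,-0.2]],[[-0.15,0.4,0],[0,0,-0.26]],[[-0.18,0.5,0],[0,0,-0.33]],[[-0.22,0.6,0],[0,0,-0.39]],[[-0.26,0.7,0],[0,0,-0.46]],[[-0.3,0.8,0],[0,0,-0.52]],[[-0.33,0.9,0],[0,0,-0.59]],[[-0.37,1,0],[0,0,-0.65]]]'
python3 - <<'E'
from h import *
togo([.519,-.1545,.174],np.radians(13.1))
E
```

```text
clock: 21.25
position: [0.5403, 0.1161, 0.1778]
ee_rot: [0.925, 0.381, 0.001, 0.0]
ft_force: [-0.2, 0.1, 0.5]
grip_width: 0.999
grasp_force: 0.0
shift [-2.572  2.213  0.046] turn [ 2.000e-03 -1.000e-03 -1.296e+00] q7 -1.177 t 21.25
```

```bash
python3 -m inch '[[[-0.1,0.09,0],[0,0,0]],[[-0.2,0.17,0],[0,0,0]],[[-0.3,0.26,0],[0,0,0]],[[-0.4,0.34,0],[0,0,0]],[[-0.5,0.43,0],[0,0,0]],[[-0.6,0.52,0],[0,0,0]],[[-0.7,0.6,0],[0,0,0]],[[-0.8,0.69,0],[0,0,0]],[[-0.9,0.77,0],[0,0,0]],[[-1,0.86,0],[0,0,0]]]'
python3 -m inch '[[[-0.1,0.09,0],[0,0,0]],[[-0.2,0.17,0],[0,0,0]],[[-0.3,0.26,0],[0,0,0]],[[-0.4,0.34,0],[0,0,0]],[[-0.5,0.43,0],[0,0,0]],[[-0.6,0.52,0],[0,0,0]],[[-0.7,0.6,0],[0,0,0]],[[-0.8,0.69,0],[0,0,0]],[[-0.9,0.77,0],[0,0,0]],[[-1,0.86,0],[0,0,0]]]'
python3 -m inch '[[[-0.06,0.05,0],[0,0,-0.1]],[[-0.13,0.11,0],[0,0,-0.2]],[[-0.2,0.17,0],[0,0,-0.3]],[[-0.27,0.23,0],[0,0,-0.4]],[[-0.34,0.29,0],[0,0,-0.5]],[[-0.41,0.35,0],[0,0,-0.6]],[[-0.48,0.41,0],[0,0,-0.7]],[[-0.54,0.46,0],[0,0,-0.8]],[[-0.57,0.49,0],[0,0,-0.9]],[[-0.57,0.49,0],[0,0,-1]]]'
python3 - <<'E'
from h import *
snap("w4")
togo([.519,-.1545,.033],np.radians(13.1))
im=np.load("pics/w4.npy")
cv2.imwrite("pics/c4.png",cv2.resize(im[80:340,180:470,::-1],None,fx=2.2,fy=2.2,interpolation=cv2.INTER_CUBIC))
E
```

```text
clock: 22.25
position: [0.5313, 0.0103, 0.1761]
ee_rot: [0.925, 0.38, -0.0, 0.0]
ft_force: [-0.0, 0.3, 0.9]
grip_width: 0.997
grasp_force: 0.0
clock: 23.25
position: [0.5227, -0.0948, 0.1761]
ee_rot: [0.925, 0.38, -0.0, 0.0]
ft_force: [-0.2, -0.1, 0.2]
grip_width: 0.997
grasp_force: 0.0
clock: 24.25
position: [0.5178, -0.1551, 0.1761]
ee_rot: [0.708, 0.706, -0.0, 0.0]
ft_force: [-0.6, -0.2, -0.4]
grip_width: 0.999
grasp_force: 0.0
shift [0.003 0.015 1.788] turn [-0.     0.    -0.289] q7 0.143 t 24.3
```

View pics/c4.png

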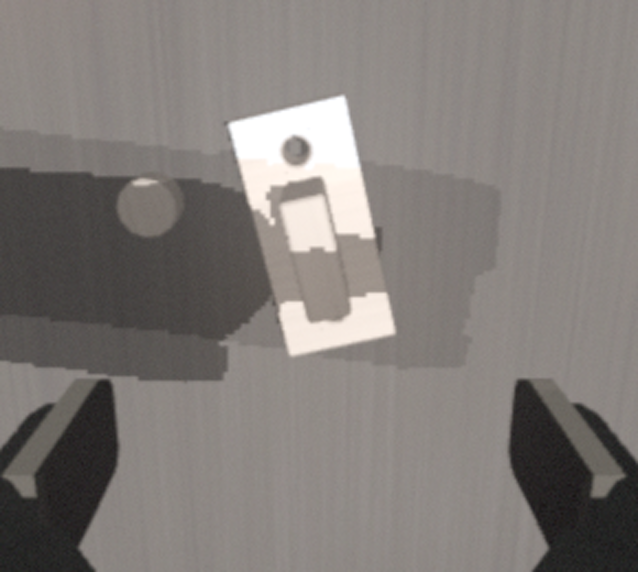

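Crop: cap body corners (229,122), (345,97), (395,333), (290,355); rib top (280,203), (325,193), (350,315), (305,322); spacer at left (150,207).

Run:
```python
from h import *
p=pose("w4"); c=lambda q:(180+(q[0]-.6)/2.2,80+(q[1]-.6)/2.2)
for n,z,P in(("body",.03,((229,122),(345,97),(395,333),(290,355))),("rib",.074,((280,203),(325,193),(350,315),(305,322)))):
    k=[onz("wrist",c(q),z,p) for q in P]; e=k[0]-k[3]+k[1]-k[2]; print(n,np.mean(k,0).round(4),np.degrees(np.arctan2(e[1],e[0])).round(2),np.linalg.norm(k[0]-k[1]).round(4),np.linalg.norm(k[0]-k[3]).round(4))
print("spacer",onz("wrist",c((150,207)),.02,p).round(4))
p=pose("w3"); print("b dowel alt")
```

```text
body [ 0.5196 -0.1549  0.03  ] 102.81 0.0499 0.1099
rib [ 0.5192 -0.1544  0.074 ] 101.11 0.0171 0.0481
spacer [ 0.4445 -0.1451  0.02  ]
b dowel alt
```

```bash
python3 -m inch '[[[0,0.01,0.08],[0,0,-0.05]],[[0,0.02,0.18],[0,0,-0.1]],[[0,0.02,0.28],[0,0,-0.15]],[[0,0.02,0.38],[0,0,-0.2]],[[0,0.02,0.48],[0,0,-0.25]],[[0,0.02,0.58],[0,0,-0.285]],[[0,0.02,0.68],[0,0,-0.285]],[[0,0.02,0.78],[0,0,-0.285]],[[0,0.02,0.88],[0,0,-0.285]],[[0,0.02,0.98],[0,0,-0.285]]]'
python3 -m inch '[[[0,0,0.1],[0,0,0]],[[0,0,0.2],[0,0,0]],[[0,0,0.3],[0,0,0]],[[0,0,0.4],[0,0,0]],[[0,0,0.5],[0,0,0]],[[0,0,0.6],[0,0,0]],[[0,0,0.68],[0,0,0]],[[0,0,0.74],[0,0,0]],[[0,0,0.745],[0,0,0]],[[0,0,0.745],[0,0,0]]]'
python3 -m inch '[[[0,0,0],[0,0,0]],[[0,0,0],[0,0,0]],[[0,0,0],[0,0,0]],[[0,0,0],[0,0,0]],[[0,0,0],[0,0,0]],[[0,0,0],[0,0,0]],[[0,0,0],[0,0,0]],[[0,0,0],[0,0,0]],[[0,0,0],[0,0,0]],[[0,0,0],[0,0,0]]]' 0 80
python3 - <<'E'
from h import *
togo([.5433,.134,.14],np.radians(-3))
E
```

```text
clock: 25.3
position: [0.5196, -0.154, 0.0971]
ee_rot: [0.626, 0.78, -0.0, 0.0]
ft_force: [-0.0, -0.3, 0.0]
grip_width: 0.995
grasp_force: 0.0
clock: 26.3
position: [0.5197, -0.154, 0.0382]
ee_rot: [0.626, 0.78, 0.0, 0.0]
ft_force: [-0.7, -1.0, -0.3]
grip_width: 0.998
grasp_force: 0.0
clock: 27.3
position: [0.5196, -0.1541, 0.0382]
ee_rot: [0.626, 0.78, -0.0, 0.0]
ft_force: [-1.1, 0.5, 2.6]
grip_width: 0.201
grasp_force: 78.1
shift [ 3.451  1.068 -1.273] turn [0.    0.    0.344] q7 0.292 t 27.3
```

```bash
python3 -m inch '[[[0,0,-0.05],[0,0,0]],[[0,0,-0.13],[0,0,0]],[[0,0,-0.23],[0,0,0]],[[0.05,0.02,-0.34],[0,0,0]],[[0.12,0.04,-0.45],[0,0,0]],[[0.2,0.06,-0.56],[0,0,0]],[[0.3,0.09,-0.67],[0,0,0]],[[0.4,0.12,-0.78],[0,0,0]],[[0.5,0.15,-0.89],[0,0,0]],[[0.6,0.19,-1],[0,0,0]]]'
python3 -m inch '[[[0.07,0.02,-0.12],[0,0,0]],[[0.14,0.04,-0.25],[0,0,0]],[[0.21,0.06,-0.4],[0,0,0]],[[0.28,0.09,-0.55],[0,0,0]],[[0.35,0.11,-0.7],[0,0,0]],[[0.42,0.13,-0.85],[0,0,0.07]],[[0.49,0.15,-0.95],[0,0,0.14]],[[0.55,0.17,-0.97],[0,0,0.21]],[[0.6,0.19,-0.97],[0,0,0.28]],[[0.6,0.19,-0.97],[0,0,0.344]]]'
python3 - <<'E'
from h import *
snap("w5"); im=np.load("pics/w5.npy"); t=manip.camera("top"); np.save("pics/top5.npy",t)
a=cv2.resize(im[0:200,230:430],None,fx=3,fy=3,interpolation=cv2.INTER_CUBIC)
b=cv2.resize(t[185:250,250:300],None,fx=4,fy=4,interpolation=cv2.INTER_CUBIC)
c=np.zeros((600,800,3),np.uint8); c[:,:600]=a; c[:b.shape[0],600:]=b; cv2.imwrite("pics/c5.png",c[:,:,::-1])
togo([.5433,.134,.19],np.radians(-3)); p,_=pose("w5"); print(p)
E
```

```text
clock: 28.3
position: [0.5241, -0.103, 0.1189]
ee_rot: [0.626, 0.78, -0.0, 0.0]
ft_force: [-0.2, 0.5, -2.9]
grip_width: 0.202
grasp_force: 78.0
clock: 29.3
position: [0.5287, -0.0527, 0.1965]
ee_rot: [0.726, 0.688, 0.0, 0.0]
ft_force: [-0.4, -0.2, -3.8]
grip_width: 0.197
grasp_force: 78.1
shift [2.349 0.06  0.078] turn [ 0.  0. -0.] q7 -0.101 t 29.4
[ 0.52868723 -0.05268052  0.19650135]
```

View pics/c5.png

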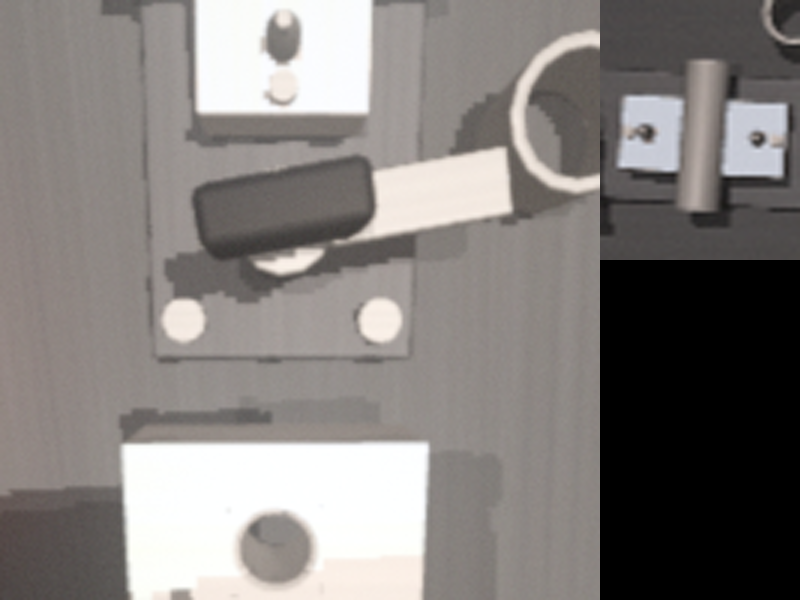

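Montage: dowel b's tip at wrist px (325,6), lift pin at (324.7,28.3), block edge corners (295.7,37.7)/(353.3,37.7), bolts (291,106.7)/(356.7,106.7); the held cap's front edge corners (270.7,147.7)/(373,147.7), its hole (322.3,182.7). Keeper b clear, just short of the offcut; the top crop shows the dowels at (261.4,217.6) and (289.2,219.4).

Run:
```python
from h import *
p=pose("w5"); c=lambda q:(230+(q[0]-1)/3,(q[1]-1)/3)
w=lambda q,z:onz("wrist",c(q),z,p)
u=np.array([np.sin(np.radians(3)),np.cos(np.radians(3)),0]) # fixture +y
for n,q,z,d in(("tip b",(285,18),.067,.037),("pin b",(284,85),.051,.049),("edge b",(283.5,113),.045,.055),("bolts",(281.5,320),.014,.1125)):
    P=w(q,z); print(n,P.round(4),"seat",(P+d*u).round(4))
a,b=w((183,320),.014),w((380,320),.014); e=b-a; print("bolt yaw",np.degrees(np.arctan2(e[1],e[0])),np.hypot(*e[:2]))
a,b=w((197,113),.045),w((370,113),.045); e=b-a; print("edge yaw",np.degrees(np.arctan2(e[1],e[0])),np.hypot(*e[:2]))
z=p[0][2]-.0082
a,b=w((122,443),z),w((429,443),z); e=b-a; print("cap yaw",np.degrees(np.arctan2(e[1],e[0])),np.hypot(*e[:2]),"centre",((a+b)/2-.055*u).round(4)," via hole",(w((277,548),z)-.037*u).round(4),"TCP",p[0].round(4))
A,B=onz("top",(261.4,217.6),.062),onz("top",(289.2,219.4),.062); print("top seat",((A+B)/2).round(4),np.hypot(*(A-B)[:2]),np.degrees(np.arctan2(*(A-B)[1::-1])))
```

```text
tip b [0.5394 0.0963 0.067 ] seat [0.5414 0.1332 0.067 ]
pin b [0.5387 0.0843 0.051 ] seat [0.5412 0.1332 0.051 ]
edge b [0.5383 0.0784 0.045 ] seat [0.5412 0.1334 0.045 ]
bolts [0.5349 0.0214 0.014 ] seat [0.5408 0.1338 0.014 ]
bolt yaw -3.0650965910970336 0.06691373925434199
edge yaw -3.055187358259709 0.05004711224310964
cap yaw -3.0715908459207704 0.05023263790849587 centre [ 0.5291 -0.0535  0.1883]  via hole [ 0.5293 -0.0532  0.1883] TCP [ 0.5287 -0.0527  0.1965]
top seat [0.54   0.1329 0.062 ] 0.07330919299799557 86.52479632005385
```

```bash
python3 -m inch '[[[0.05,0,0],[0,0,0]],[[0.14,0,0],[0,0,0]],[[0.25,0.01,0],[0,0,0]],[[0.36,0.01,0],[0,0,0]],[[0.47,0.01,0],[0,0,0]],[[0.58,0.01,0],[0,0,0]],[[0.69,0.01,0],[0,0,0]],[[0.8,0.01,0],[0,0,0]],[[0.9,0.01,0],[0,0,0]],[[1,0.01,0],[0,0,0]]]'
python3 -m inch '[[[0.1,0,0],[0,0,0]],[[0.2,0,0],[0,0,0]],[[0.3,0.01,0],[0,0,0]],[[0.4,0.01,0],[0,0,0]],[[0.5,0.01,0],[0,0,0]],[[0.6,0.01,0],[0,0,0]],[[0.7,0.01,0],[0,0,0]],[[0.8,0.01,0],[0,0,0]],[[0.9,0.01,0],[0,0,0]],[[1,0.01,0],[0,0,0]]]'
python3 - <<'E'
from h import *
togo([.5407,.134,.112],np.radians(-3.06))
E
```

```text
clock: 30.4
position: [0.5335, 0.0268, 0.1957]
ee_rot: [0.725, 0.688, -0.0, 0.0]
ft_force: [-0.3, -0.6, -2.6]
grip_width: 0.202
grasp_force: 78.1
clock: 31.4
position: [0.5385, 0.1067, 0.1957]
ee_rot: [0.725, 0.688, -0.0, 0.0]
ft_force: [0.7, 0.3, -3.4]
grip_width: 0.196
grasp_force: 78.1
shift [0.343 0.01  1.046] turn [0.    0.    0.002] q7 -0.428 t 31.4
```

```bash
python3 -m inch '[[[0.08,0,0],[0,0,0]],[[0.17,0,0],[0,0,0]],[[0.26,0.01,0],[0,0,0]],[[0.32,0.01,0.08],[0,0,0]],[[0.343,0.01,0.2],[0,0,0]],[[0.343,0.01,0.35],[0,0,0]],[[0.343,0.01,0.5],[0,0,0]],[[0.343,0.01,0.68],[0,0,0]],[[0.343,0.01,0.85],[0,0,0]],[[0.343,0.01,1],[0,0,0]]]'
python3 - <<'E'
from h import *
snap("w6"); togo([.5407,.134,.0894],np.radians(-3.06))
E
```

```text
clock: 32.4
position: [0.5404, 0.1331, 0.1141]
ee_rot: [0.725, 0.688, -0.0, -0.0]
ft_force: [-0.7, 0.2, -2.5]
grip_width: 0.2
grasp_force: 78.1
shift [0.016 0.015 0.287] turn [-0.004  0.001  0.001] q7 -0.521 t 32.45
```

```bash
python3 -m inch '[[[0.01,0.01,0],[0,0,0]],[[0.01,0.01,0.03],[0,0,0]],[[0.01,0.01,0.06],[0,0,0]],[[0.01,0.01,0.09],[0,0,0]],[[0.01,0.01,0.12],[0,0,0]],[[0.01,0.01,0.15],[0,0,0]],[[0.01,0.01,0.18],[0,0,0]],[[0.01,0.01,0.21],[0,0,0]],[[0.01,0.01,0.24],[0,0,0]],[[0.01,0.01,0.25],[0,0,0]]]'
```

```text
clock: 33.45
position: [0.5414, 0.1341, 0.0954]
ee_rot: [0.725, 0.688, -0.0, -0.0]
ft_force: [-0.8, 0.4, -3.5]
grip_width: 0.199
grasp_force: 78.1
```

```bash
python3 -m inch '[[[0,0,0.015],[0,0,0]],[[0,0,0.03],[0,0,0]],[[0,0,0.045],[0,0,0]],[[0,0,0.06],[0,0,0]],[[0,0,0.075],[0,0,0]],[[0,0,0.09],[0,0,0]],[[0,0,0.105],[0,0,0]],[[0,0,0.12],[0,0,0]],[[0,0,0.13],[0,0,0]],[[0,0,0.14],[0,0,0]]]'
```

```text
clock: 34.45
position: [0.5416, 0.1342, 0.0847]
ee_rot: [0.725, 0.688, 0.0, 0.0]
ft_force: [-2.6, -1.0, 5.6]
grip_width: 0.201
grasp_force: 79.4
```

```bash
python3 -m inch '[[[0,0,0.003],[0,0,0]],[[0,0,0.006],[0,0,0]],[[0,0,0.009],[0,0,0]],[[0,0,0.012],[0,0,0]],[[0,0,0.015],[0,0,0]],[[0,0,0.018],[0,0,0]],[[0,0,0.021],[0,0,0]],[[0,0,0.024],[0,0,0]],[[0,0,0.025],[0,0,0]],[[0,0,0.025],[0,0,0]]]'
```

```text
clock: 35.45
position: [0.5417, 0.1341, 0.0832]
ee_rot: [0.725, 0.688, 0.0, 0.0]
ft_force: [-5.3, -2.0, 10.5]
grip_width: 0.2
grasp_force: 80.0
```

```bash
python3 -m inch '[[[0,0,0.002],[0,0,0]],[[0,0,0.004],[0,0,0]],[[0,0,0.006],[0,0,0]],[[0,0,0.008],[0,0,0]],[[0,0,0.01],[0,0,0]],[[0,0,0.012],[0,0,0]],[[0,0,0.014],[0,0,0]],[[0,0,0.015],[0,0,0]],[[0,0,0.015],[0,0,0]],[[0,0,0.015],[0,0,0]]]'
```

```text
clock: 36.45
position: [0.5417, 0.1341, 0.0832]
ee_rot: [0.725, 0.688, -0.0, 0.001]
ft_force: [-10.6, -4.2, 22.6]
grip_width: 0.197
grasp_force: 81.6
```

```bash
python3 -c "
from workcell import manip
o=manip.get_obs();print(o['ft_force'],o['position'],o['clock']);print(manip.hand_in())"
```

```text
[-10.58130427  -4.17168516  22.64704122] [0.54166477 0.13414224 0.0831663 ] 36.45
the job is handed in; nothing more can be done
None
```

Both keepers were turned clockwise until they hit their open stops, and the upper half is fitted on the dowels and still held pressed down flush with about 23 N; I handed the job in at 36.5 s, with the flush fit judged from height and force rather than a final picture.

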